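# Hold the lock release and slide the plate shuttle to its stop

### The arm

A 7-joint arm with a two-finger parallel gripper is mounted at the origin on a cart in front of the work surface, level with it; the furniture and walls round the work are solid. World frame = base frame: x ahead of the robot, y to its left, z up, the work surface at z = 0. Lengths are in mm, angles in rad, forces in N, time in s.
With the tool pointing down it reaches from about 425 to 950 mm from the base axis. Payload 16.7 kg.
Tool frame: the origin (TCP) lies on the centre line of the jaws, within the pads' length; the fingertips stand 11 mm ahead of it and the grasp point (between the pads) lies 8 mm behind it; z points along the fingers, y is the line along which they close (so a half turn about z gives the same grasp; the last joint's range is limited). The gripper opens to 94 mm and grips with 3 to 60 N. Pads are 16 mm wide; open, the fingers measure 119 mm over their backs; the gripper's body (75 mm by 177 mm) begins 78 mm behind the grasp point.
Start: joints at [-1.258, 0.426, 0.074, 1.606, -0.034, 1.111, -0.067], TCP at [300.751, 604.255, 216.467] pointing down, gripper open.
Joint ranges: [-2.85, 2.85], [-0.5, 2.14], [-1.23, 1.37], [0.21, 2.46], [-1.02, 4.16], [0.16, 2.05], [-2.73, 2.73]. Speed limits (rad/s): [1.89, 1.89, 2.39, 2.39, 3.01, 3.01, 3.01].

### API

Orientations are given as a unit quaternion [x, y, z, w].
In Python, from rig import manip gives the robot as it stands.
- The arm moves only by the tool send_rows, never from a script. Its argument "rows" is a list of rows, each a list of 3 entries, a list of its own where there are three numbers: the opening, from 0 (shut) to 1 (fully open), then the shift along the tool's x, y, z in cm, then the turn, a rotation vector about the tool's x, y, z in units of 8 degrees (1.0 is 8 degrees). A call has exactly 8 rows; each row shifts and turns the commanded pose from where the row before left it, along the tool's axes as they then stand; what a row does not reach is not made up. A row lasts 1/8 s, in which the tool goes at most 62.5 mm and 10.7 degrees, less where a joint would pass 70% of its speed; a pose out of reach is approached as far as the arm can. A call is refused whole if a number of a shift passes 6.25 or a number of a turn 1, either way. A call with a gripper value outside its range is refused whole. The fingers move at their own pace and stop on an object; "force" is the grip in N (left out, the last holds). Time passes only in rows, so rows that do not move let the fingers close, or fill a call up. It gives the time, the measured TCP pose, the force, the opening and the grip force at its end, in the units of the state.
- manip.read_state(): the state, without advancing time (a new reading comes with each control period).
- manip.get_image(name): name is "side" or "top" or "wrist"; returns (picture, depth): 480x640x3 uint8, red, green, blue; 480x640 float32, mm along the optical axis (not along the pixel's ray), 0 where there is no reading.
- manip.calibration(name): a dict with "mtx" (3x3 intrinsics, pixels), "k1" (the pictures are not rectified: a ray, as slopes to the right and down, at radius r is drawn at 1 + k1 r^2 times it, then the intrinsics apply), "cam_to_world" (4x4, takes a point from camera to world coordinates). Camera axes: x right, y up, looking along -z (the intrinsics and any distortion apply to the point x, -y, -z); pixel columns grow to the right and rows downward; lengths in mm; the calibration is good to about 2 mm. A picture is of the moment at which its call begins: read the wrist's pose just before it. calibration takes no time and is no camera call; for the wrist camera it gives the pose at the moment of the call.
- manip.close_job(): hands the job in; it is judged then, once.
The state is a dict: "t": time; "qpos": joint angles; "dq": joint speeds; "effort": joint torques, N m; "position": TCP position; "orientation": TCP orientation; "contact_force": force on the tool from outside, world axes, zero at the start; "torque": the same for the moment, N m; "finger_gap": opening from 0.0 (shut) to 1.0 (fully open); "finger_force": force on a finger pad.
Only numpy, scipy, OpenCV 4.12 (cv2) and the standard library are available. Lean on these libraries where they do the work, as an engineer would, in place of code of your own. Each camera call takes 0.05 s, during which the arm holds its last target. There are 200 camera calls.

### The job

Press the orange spring paddle on the plate shuttle down with a fingertip to unlock it and, keeping it held down all the way, push the carriage along its rails until it rests against the blue end stop; then lift away so that the paddle springs up and the carriage is locked there. Only touch and push: nothing is to be lifted or carried, the white well plate stays in its nest, and the vials, dish, timer, tip box and blue-capped bottle round the shuttle stay where they are.

Things in the scene. Friction and masses are not known exactly. Their poses are not given: they have to be found in the camera images.
- shuttle: fixed base of the shuttle: aluminium plate 150 (x) x 400 (y) x 10 mm with two steel guide rails (tops at z 20 mm) and dark bars between them, one toothed, all along its y. Origin: centre of the underside, on the worktop. The carriage travels towards its own +y (to the robot's left, give or take the yaw, which varies by up to 0.35 rad).
- carriage (a joint): how far the carriage (140 mm wide, 149 mm long, 0.6 kg; nest leading, paddle trailing) has slid along shuttle +y, m; 0 at the start. It meets the end stop at 0.13 to 0.195, different each time: travel left = distance along shuttle y from carriage_front to stop_face. Paddle up: locked (at the start, on teeth on the way, and at the stop). Paddle down: slides against about 2 N.
- release (a joint): how far the paddle is pressed down, m: 0 up (lock on), 0.010 fully down. It yields at about 5 N and needs about 9 N at the bottom; the lock is free from 0.003; keep it at 0.004 or more. It springs up when let go; at the end stop only if the carriage is home within 2 mm.
- release_top (a point): middle of the top of the orange paddle with black ribs (70 mm along shuttle x, 44 mm along shuttle y); 50 mm above the worktop when up, moves with the paddle and the carriage. Grey cheeks beside it in x stand 12 mm lower than its top when up, 2 mm lower when it is fully down.
- push_face (a point): middle of the upright white face with a black rubber strip that rises just ahead of the paddle: it faces -y of the shuttle, 28 mm ahead (+y) of the paddle's middle, 137 mm wide, from 30 to 67 mm above the worktop. A finger that holds the paddle down can push against it. Axes as the shuttle's.
- nest (a point): middle of the floor of the plate's nest on the carriage, 60 mm above the worktop, in a rim 7 mm high; axes as the shuttle's.
- carriage_front (a point): middle of the leading face of the carriage, 45 mm above the worktop; axes as the shuttle's.
- stop_face (a point): middle of the face of the blue end stop that the carriage meets (two round black rubber pads), 41 mm above the worktop; axes as the shuttle's. The stop is fixed, a blue block 136 mm wide, 30 mm long, with a flat tongue that runs back under the carriage and a black clamp knob up to 67 mm above the worktop.
- plate: loose white 96-well plate 86 x 128 x 15 mm lying in the nest with about 1.5 mm play, long side across the rails; top 75 mm above the worktop. Origin: centre of its underside.
- blue_vial: small clear vial with blue cap, 26 mm across, 62 mm tall, standing loose behind the shuttle (far side). Origin: centre of its underside.
- red_vial: small clear vial with red cap, 26 mm across, 62 mm tall, standing loose behind the shuttle (far side). Origin: centre of its underside.
- dish: closed petri dish with pale yellow filling, 62 mm across, 15 mm tall, lying loose in front of the shuttle (robot's side). Origin: centre of its underside.
- tips: blue pipette tip box with clear lid, 85 x 122 x 66 mm, loose, far left. Origin: centre of its underside.
- fluid: white bottle with blue cap and green band, 62 mm across, 128 mm tall, standing loose at the far right. Origin: centre of its underside.
- clock: white timer with red, grey and green keys, 66 x 62 x 18 mm, lying loose at the near right. Origin: centre of its underside.

How it is judged:
By the outcome, as a careful person would: the job done as asked, in the order asked, and still so for the second after the job is handed in, with the robot touching nothing.
It also fails if it takes over 34 s, if anything falls off the work surface, if the arm or the gripper's body presses on something with over 40 N, if the wrist force passes 120 N, or if a joint passes its speed limit or range.

## Working session

There is one attempt and no reset: what is moved stays moved. The work goes in short steps, Python scripts to look and compute and a tool call to move; the robot and the scene stay as the last step left them, time stands still between calls to the robot, and variables do not carry over. Pictures are saved under pics/ and viewed, at most 10 in all, crops included, and the job is handed in when it is done.

Besides the shell and the picture viewer there is one more tool, called after "Emit:" as name(argument=value, ...) on one line, values as JSON. send_rows: Moves the arm, as the interface text tells. Its arguments: {"type":"object","properties":{"rows":{"type":"array"},"force":{"type":"number"}},"required":["rows"]}

```bash
mkdir -p pics; cat > h.py <<'E'
import numpy as np,cv2
from rig import manip
def snap(n,f):
    c=manip.calibration(n); p,d=manip.get_image(n)
    cv2.imwrite(f'pics/{f}.png',p[:,:,::-1]); np.savez(f'{f}.npz',p=p,d=d,M=c['mtx'],k=c['k1'],T=c['cam_to_world'])
def pt(f,u,v,z=None):
    a=np.load(f+'.npz'); M,k,T,d=a['M'],float(a['k']),a['T'],a['d']
    x,y=cv2.undistortPoints(np.array([[[u,v]]],float),M,np.array([k,0,0,0,0.]))[0,0] if k else ((u-M[0,2])/M[0,0],(v-M[1,2])/M[1,1])
    r=T[:3,:3]@np.array([x,-y,-1]); o=T[:3,3]
    if z is not None: return o+r*(z-o[2])/r[2]
    w=d[int(v)-1:int(v)+2,int(u)-1:int(u)+2]; w=w[w>0]
    return o+r*np.median(w) if len(w) else None
E
python3 - <<'E'
from h import *
snap('top','t1'); snap('side','s1')
s=manip.read_state(); print(s)
E
```

```text
{'t': 0.1, 'qpos': array([-1.25851091,  0.42665178,  0.07387407,  1.60652362, -0.03409185,
        1.11079848, -0.06711421]), 'dq': array([-3.15159494e-04,  5.07545714e-05,  4.42634838e-04, -2.78603178e-03,
       -9.96776436e-04, -2.87861408e-05, -6.69681594e-04]), 'effort': array([ 7.91009108e-03, -9.37465882e+01,  3.67677547e+00, -4.55042589e+01,
       -4.88767703e-02,  1.66767201e-02,  3.16242699e-05]), 'position': array([300.61595815, 603.94719989, 215.86661351]), 'orientation': array([ 2.28876195e-01,  9.73455378e-01, -5.54616689e-04, -8.25812684e-05]), 'contact_force': array([-0.16781333, -0.80760104,  0.12644092]), 'torque': array([ 0.00900166,  0.00022956, -0.0276546 ]), 'finger_force': 0.0, 'finger_gap': 0.9996634229696348}
```

View pics/t1.png

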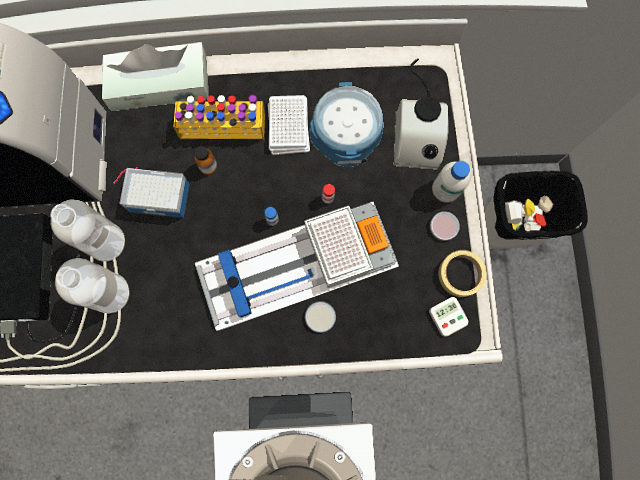

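View pics/s1.png

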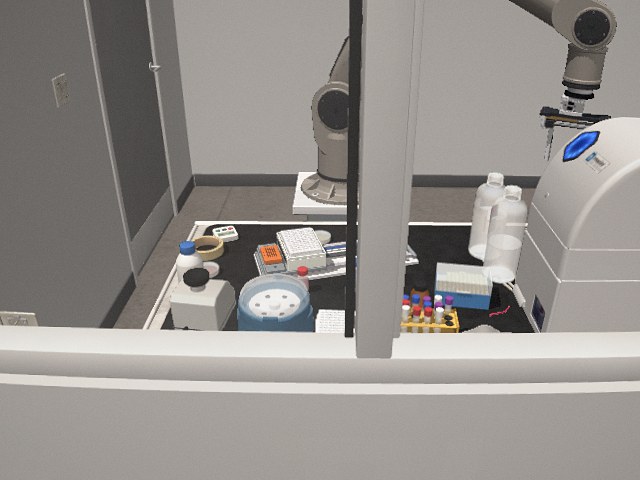

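The top view shows the paddle at about (373,235), the plate at (338,245), the stop at (233,283) and the dish at (320,317). The side view is partly blocked by a post. I'll enlarge the shuttle.

```bash
python3 - <<'E'
from h import *
a=cv2.imread('pics/t1.png')[190:340,190:410]
cv2.imwrite('pics/t1c.png',cv2.resize(a,(792,540),interpolation=cv2.INTER_CUBIC))
for u,v in[(373,235),(338,245),(233,283),(320,317),(328,190),(270,213),(295,470)]: print(u,v,pt('t1',u,v))
E
```

```text
373 235 [ 523.32199167 -184.60720361   51.6346059 ]
338 245 [ 501.50880852 -110.7275464    75.15860631]
233 283 [438.27544149  99.11305679  69.19279503]
320 317 [367.51828257 -68.28717182  13.14127769]
328 190 [619.92359972 -98.9576371   63.64292579]
270 213 [577.95552084  21.28288414  63.23255832]
295 470 [83.4352332  -4.60324538 87.64563774]
```

View pics/t1c.png

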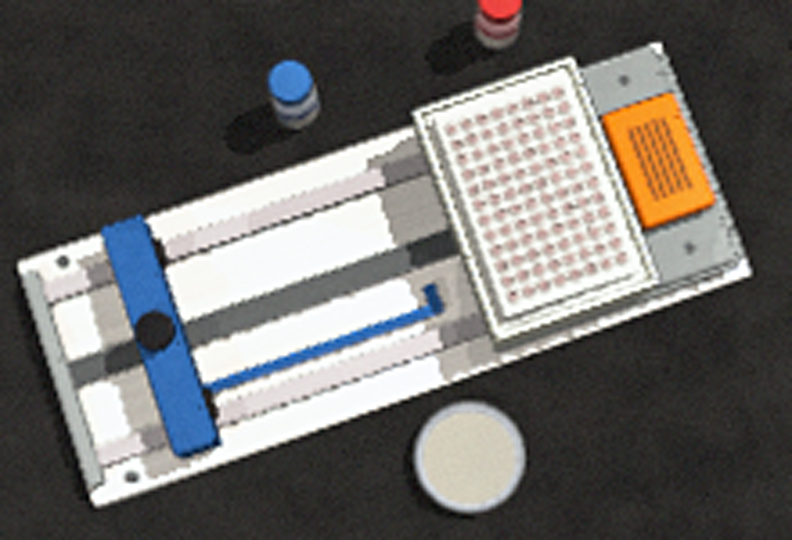

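The crop shows paddle corners at (605,115),(675,95),(716,205),(645,228). The stop's carriage-side edge runs from (150,218) to (218,440), with pads at about (160,250) and (211,405). The rim's leading edge runs from (413,112) to (497,345).

```bash
python3 - <<'E'
from h import *
P=lambda c,z=None: pt('t1',190+c[0]/3.6-.4,190+c[1]/3.6-.4,z)
base=[P(c,10) for c in[(18,262),(660,45),(750,275),(95,505)]]
b=np.array(base); print(b.round(1), np.linalg.norm(np.roll(b,-1,0)-b,axis=1))
d=(b[0]-b[1]+b[3]-b[2])[:2]; d/=np.linalg.norm(d); e=np.array([d[1],-d[0]])
cen=b.mean(0)[:2]
print('yaw',np.arctan2(-d[0],d[1]),'yaxis',d,'xaxis',e,'cen',cen)
def L(n,p): q=p[:2]-cen; print(n,p.round(1),'sx',round(q@e,1),'sy',round(q@d,1))
for c in[(605,115),(675,95),(716,205),(645,228)]: L('pad',P(c,50))
for c in[(413,112),(497,345),(572,58),(655,282)]: L('rim',P(c,67))
for c in[(130,280),(190,420),(135,240)]: L('stoptop',P(c))
z=P((190,420))[2]
for c in[(150,218),(218,440),(103,228),(178,456)]: L('stop',P(c,z))
for c in[(160,250),(213,405)]: L('padfront',P(c,41))
s=manip.read_state()
from scipy.spatial.transform import Rotation as R
print(R.from_quat(s['orientation']).as_matrix().round(3))
E
```

```text
[[ 495.2  186.9   10. ]
 [ 605.2 -196.1   10. ]
 [ 463.9 -236.9   10. ]
 [ 352.7  144.9   10. ]] [398.50431068 147.01507105 397.63006149 148.63123807]
yaw 0.28146049203822 yaxis [-0.27775897  0.9606508 ] xaxis [0.9606508  0.27775897] cen [479.24929447 -25.29007584]
pad [ 553.6 -155.8   50. ] sx 35.2 sy -146.0
pad [ 563.2 -196.6   50. ] sx 33.0 sy -187.9
pad [ 498.  -214.3   50. ] sx -34.5 sy -186.8
pad [ 487.1 -173.2   50. ] sx -33.5 sy -144.3
rim [556.9 -47.2  67. ] sx 68.5 sy -42.6
rim [423.7 -85.6  67. ] sx -70.2 sy -42.5
rim [ 583.2 -138.    67. ] sx 68.6 sy -137.2
rim [ 453.4 -174.2   67. ] sx -66.2 sy -135.9
stoptop [473.1 115.1  53.1] sx 33.1 sy 136.6
stoptop [393.6  84.2  51.6] sx -51.8 sy 129.0
stoptop [495.8 111.9  52.2] sx 54.0 sy 127.2
stop [508.  103.3  51.6] sx 63.4 sy 115.5
stop [381.9  69.2  51.6] sx -67.3 sy 117.8
stop [503.8 129.9  51.6] sx 66.7 sy 142.3
stop [374.3  91.5  51.6] sx -68.4 sy 141.3
padfront [491.6  99.5  41. ] sx 46.5 sy 116.5
padfront [402.5  72.4  41. ] sx -46.6 sy 115.2
[[-0.895  0.446 -0.   ]
 [ 0.446  0.895 -0.001]
 [-0.    -0.001 -1.   ]]
```

```bash
cat >> h.py <<'E'
from scipy.spatial.transform import Rotation as R
def plan(wps,rots):
    "wps: world targets per row; rots: turn about tool z in units, prints shift in cm"
    s=manip.read_state(); p=np.array(s['position']); r=R.from_quat(s['orientation'])
    for w,t in zip(wps,rots):
        print((r.inv().apply(np.array(w)-p)/10).round(2).tolist(),t)
        p=np.array(w); r=r*R.from_rotvec([0,0,np.radians(8*t)])
E
python3 - <<'E'
from h import *
for u,v in[(70,212),(72,270),(120,290),(455,168)]: print(u,v,pt('t1',u,v))
d=np.load('t1.npz')['d']
s=manip.read_state()
a=s['position'];b=np.array([525.4,-184.8,150])
print([np.linalg.norm((a+(b-a)*f)[:2]).round() for f in np.linspace(0,1,9)])
w=[a+(b-a)*f+[0,0,min(60,240*f)] for f in np.arange(1,9)/18]
plan(w,[.75]*8)
E
```

```text
70 212 [552.32511004 362.83547002 233.04160243]
72 270 [450.41266079 358.16818496 224.71536306]
120 290 [436.21773991 327.65095674  64.81817468]
455 168 [ 631.08749493 -347.36081209  128.24703484]
[np.float64(675.0), np.float64(603.0), np.float64(541.0), np.float64(493.0), np.float64(463.0), np.float64(455.0), np.float64(469.0), np.float64(505.0), np.float64(557.0)]
[-3.07, -3.37, -0.96] 0.75
[-3.41, -3.03, -0.96] 0.75
[-3.7, -2.66, -0.96] 0.75
[-3.96, -2.25, -0.96] 0.75
[-4.17, -1.83, -0.3] 0.75
[-4.34, -1.38, 0.37] 0.75
[-4.46, -0.92, 0.37] 0.75
[-4.53, -0.45, 0.37] 0.75
```

```bash
python3 - <<'E'
from h import *
a=manip.read_state()['position']; u=a+[0,0,110]; b=np.array([430,180,326])
w=[a+[0,0,55],u]+[u+(b-u)*f for f in np.arange(1,7)/8.5]
plan(w,[0,0]+[.98]*6)
E
```

```text
[-0.0, -0.01, -5.5] 0
[-0.0, -0.01, -5.5] 0
[-3.59, -3.79, 0.0] 0.98
[-4.07, -3.26, 0.0] 0.98
[-4.48, -2.68, 0.0] 0.98
[-4.8, -2.04, 0.0] 0.98
[-5.03, -1.37, 0.0] 0.98
[-5.17, -0.67, 0.0] 0.98
```

Emit:
send_rows(rows=[[0,[0,0,-5.5],[0,0,0]],[0,[0,0,-5.5],[0,0,0]],[0,[-3.6,-3.8,0],[0,0,0.98]],[0,[-4.1,-3.3,0],[0,0,0.98]],[0,[-4.5,-2.7,0],[0,0,0.98]],[0,[-4.8,-2.0,0],[0,0,0.98]],[0,[-5.0,-1.4,0],[0,0,0.98]],[0,[-5.2,-0.7,0],[0,0,0.98]]], force=20)

```text
t: 1.1
position: [392.1, 302.2, 326.3]
orientation: [0.6, 0.8, -0.0, -0.0]
contact_force: [0.6, -0.6, -0.0]
finger_gap: 0.185
finger_force: 0.0
```

```bash
python3 - <<'E'
from h import *
s=manip.read_state();a=s['position'];print(s['t'],a,s['qpos'].round(2),R.from_quat(s['orientation']).as_matrix().round(3),s['finger_gap'])
b=np.array([522,-173,200]); 
w=[a+(b-a)*f for f in np.arange(1,9)/10]
plan(w,[0]*8)
E
```

```text
1.1 [392.11309406 302.17085132 326.31763887] [-1.08  0.03  0.31  1.87 -0.01  1.25 -0.49] [[-0.28  0.96 -0.  ]
 [ 0.96  0.28 -0.  ]
 [ 0.   -0.   -1.  ]] 0.18511799847994856
[-4.93, -0.08, 1.26] 0
[-4.93, -0.08, 1.26] 0
[-4.93, -0.08, 1.26] 0
[-4.93, -0.08, 1.26] 0
[-4.93, -0.08, 1.26] 0
[-4.93, -0.08, 1.26] 0
[-4.93, -0.08, 1.26] 0
[-4.93, -0.08, 1.26] 0
```

Emit:
send_rows(rows=[[0,[-4.9,-0.1,0.8],[0,0,0]],[0,[-4.9,-0.1,0.8],[0,0,0]],[0,[-4.9,-0.1,0.8],[0,0,0]],[0,[-4.9,-0.1,0.8],[0,0,0]],[0,[-4.9,-0.1,1.5],[0,0,0]],[0,[-4.9,-0.1,1.5],[0,0,0]],[0,[-4.9,-0.1,1.5],[0,0,0]],[0,[-4.9,-0.1,1.5],[0,0,0]]])

```text
t: 2.1
position: [495.7, -75.6, 234.1]
orientation: [0.598, 0.801, 0.0, 0.0]
contact_force: [0.8, 0.9, 0.2]
finger_gap: 0.003
finger_force: 0.0
```

```bash
cat >> h.py <<'E'
def st(tgt=None):
    s=manip.read_state();a=s['position'];cen=np.array([479.25,-25.29]);d=np.array([-.2778,.9607]);e=np.array([.9607,.2778])
    q=a[:2]-cen
    print('t',s['t'],'pos',a.round(1),'q',s['qpos'].round(2),'sx',(q@e).round(1),'sy',(q@d).round(1),'tip z',a[2]-11,'F',s['contact_force'].round(1),'gap',s['finger_gap'])
    print(R.from_quat(s['orientation']).as_matrix().round(3).tolist())
E
python3 -c "
from h import *
st()"
```

```text
t 2.1 pos [495.7 -75.6 234.1] q [-0.63  0.13  0.73  2.   -0.1   1.04  0.43] sx 1.9 sy -52.9 tip z 223.10906547199767 F [0.8 0.9 0.2] gap 0.0032850743187223283
[[-0.284, 0.959, 0.0], [0.959, 0.284, 0.0], [0.0, 0.0, -1.0]]
```

Emit:
send_rows(rows=[[0,[-4,-0.1,0],[0,0,0]],[0,[-3.5,-0.1,2],[0,0,0]],[0,[-3,0,3],[0,0,0]],[0,[0,0,3.5],[0,0,0]],[0,[0,0,3],[0,0,0]],[0,[0,0,1.5],[0,0,0]],[0,[0,0,0],[0,0,0]],[0,[0,0,0],[0,0,0]]])

```text
t: 3.1
position: [524.1, -175.6, 105.5]
orientation: [0.598, 0.801, 0.0, 0.001]
contact_force: [-0.6, 0.1, -0.1]
finger_gap: 0.007
finger_force: 0.0
```

```bash
python3 -c "
from h import *
st(); snap('wrist','w1'); snap('top','t2')
a=cv2.imread('pics/t2.png')[170:320,250:450]; b=cv2.imread('pics/w1.png')
cv2.imwrite('pics/c2.png',np.hstack([cv2.resize(a,(400,300)),cv2.resize(b,(400,300))]))"
```

```text
t 3.1 pos [ 524.1 -175.6  105.5] q [-0.33  0.43  0.68  2.01 -0.37  0.82  0.85] sx 1.3 sy -156.8 tip z 94.48030647041753 F [-0.6  0.1 -0.1] gap 0.007383133289903838
[[-0.284, 0.959, 0.001], [0.959, 0.284, -0.0], [-0.0, 0.001, -1.0]]
```

View pics/c2.png

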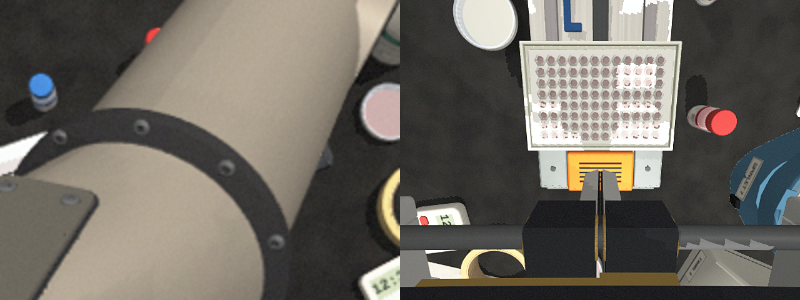

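The top view is blocked by the arm. The wrist view shows the closed fingers centred on the paddle at about (600,170), so I'll press now.

Emit:
send_rows(rows=[[0,[0,0,2.2],[0,0,0]],[0,[0,0,1.6],[0,0,0]],[0,[0,0,0.3],[0,0,0]],[0,[0,0,0.3],[0,0,0]],[0,[0,0,0.3],[0,0,0]],[0,[0,0,0.3],[0,0,0]],[0,[0,0,0.15],[0,0,0]],[0,[0,0,0],[0,0,0]]])

```text
t: 4.2
position: [523.6, -175.6, 53.5]
orientation: [0.598, 0.801, 0.0, 0.0]
contact_force: [-2.8, 1.2, 8.2]
finger_gap: 0.005
finger_force: 3.9
```

```bash
python3 -c "
from h import *
st()"
```

```text
t 4.2 pos [ 523.6 -175.6   53.5] q [-0.28  0.51  0.62  2.04 -0.44  0.72  0.91] sx 0.9 sy -156.7 tip z 42.527384958588044 F [-2.8  1.2  8.2] gap 0.00508226687868152
[[-0.284, 0.959, 0.0], [0.959, 0.284, 0.0], [-0.0, 0.0, -1.0]]
```

Emit:
send_rows(rows=[[0,[0.4,0,0],[0,0,0]],[0,[0.4,0,0],[0,0,0]],[0,[0.4,0,0],[0,0,0]],[0,[0.4,0,0],[0,0,0]],[0,[0.8,0,0],[0,0,0]],[0,[0.8,0,0],[0,0,0]],[0,[0.8,0,0],[0,0,0]],[0,[0.8,0,0],[0,0,0]]])

```text
t: 5.2
position: [510.2, -129.9, 53.7]
orientation: [0.599, 0.801, 0.0, 0.001]
contact_force: [-2.2, -2.8, 7.8]
finger_gap: 0.003
finger_force: 3.9
```

```bash
python3 -c "
from h import *
st(); snap('wrist','w2')
a=cv2.imread('pics/w2.png')
cv2.imwrite('pics/c3.png',a)"
```

```text
t 5.2 pos [ 510.2 -129.9   53.7] q [-0.38  0.47  0.63  2.1  -0.43  0.69  0.83] sx 0.6 sy -109.1 tip z 42.68892213490375 F [-2.2 -2.8  7.8] gap 0.003127416904358374
[[-0.283, 0.959, 0.001], [0.959, 0.283, -0.001], [-0.001, 0.001, -1.0]]
```

View pics/c3.png

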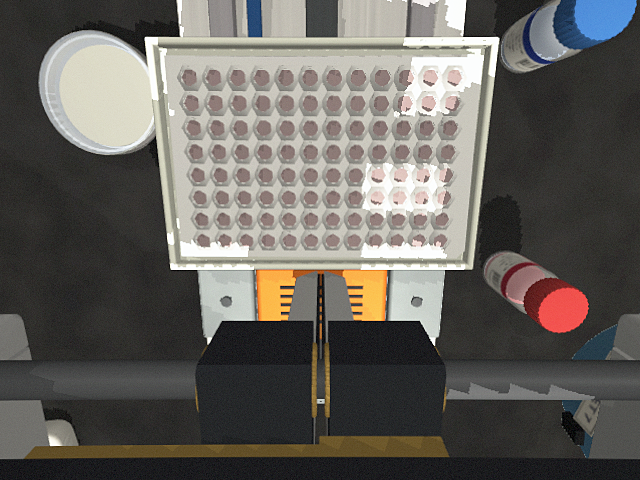

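The wrist view shows the carriage has moved along with the fingers: the dish is now level with it and the plate is seated. The rim's leading edge is at row 40.

```bash
python3 -c "
from h import *
d=np.array([-.2778,.9607])
for n,f,u,v in[('front','w2',320,39),('rear','w2',320,268)]:
    p=pt(f,u,v,67); print(n,p.round(1),(p[:2]-[479.25,-25.29])@d)"
```

```text
front [477.8 -22.4  67. ] 3.1745443432507523
rear [ 504.1 -111.3   67. ] -89.52709780875874
```

Emit:
send_rows(rows=[[0,[0.9,0,0],[0,0,0]],[0,[1.1,0,0.03],[0,0,0]],[0,[1.3,0,0],[0,0,0]],[0,[1.3,0,0],[0,0,0]],[0,[1.3,0,0],[0,0,0]],[0,[1.2,0,0],[0,0,0]],[0,[0.9,0,0],[0,0,0]],[0,[0.5,0,0],[0,0,0]]])

```text
t: 6.25
position: [486.0, -47.8, 53.3]
orientation: [0.598, 0.801, 0.0, 0.0]
contact_force: [-1.8, -3.3, 8.4]
finger_gap: 0.004
finger_force: 3.9
```

```bash
python3 -c "
from h import *
st(); snap('wrist','w3')
cv2.imwrite('pics/c4.png',cv2.imread('pics/w3.png'))"
```

```text
t 6.25 pos [486.  -47.8  53.3] q [-0.56  0.42  0.65  2.18 -0.42  0.66  0.67] sx 0.2 sy -23.5 tip z 42.2775542447725 F [-1.8 -3.3  8.4] gap 0.004334787247291965
[[-0.284, 0.959, 0.001], [0.959, 0.284, 0.0], [-0.0, 0.001, -1.0]]
```

View pics/c4.png

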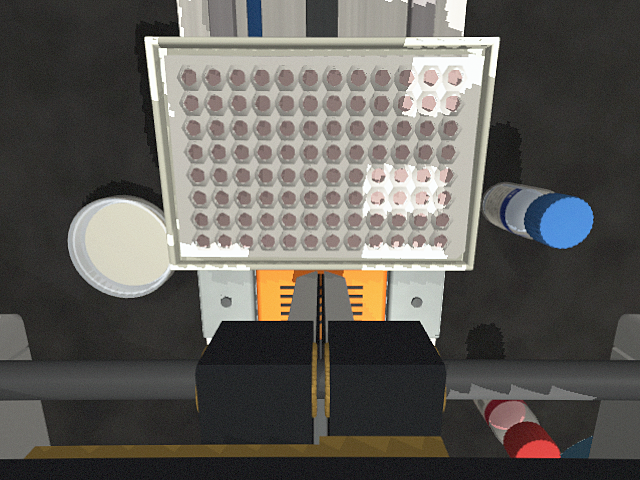

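The paddle, rim and fingers look the same relative to each other as before, with about 25 mm of travel left. I'll go slowly and watch the force.

Emit:
send_rows(rows=[[0,[0.4,0,0],[0,0,0]],[0,[0.4,0,0],[0,0,0]],[0,[0.3,0,0],[0,0,0]],[0,[0.3,0,0],[0,0,0]],[0,[0.25,0,0],[0,0,0]],[0,[0.25,0,0],[0,0,0]],[0,[0.2,0,0],[0,0,0]],[0,[0.2,0,0],[0,0,0]]])

```text
t: 7.3
position: [479.6, -26.1, 53.3]
orientation: [0.599, 0.801, 0.0, 0.0]
contact_force: [-1.9, -1.8, 8.4]
finger_gap: 0.003
finger_force: 3.9
```

```bash
python3 -c "
from h import *
st()"
```

```text
t 7.3 pos [479.6 -26.1  53.3] q [-0.62  0.41  0.65  2.2  -0.41  0.65  0.62] sx 0.1 sy -0.9 tip z 42.29698287748045 F [-1.9 -1.8  8.4] gap 0.003104956703958395
[[-0.284, 0.959, 0.001], [0.959, 0.284, 0.0], [-0.0, 0.001, -1.0]]
```

Emit:
send_rows(rows=[[0,[0.15,0,0],[0,0,0]],[0,[0.15,0,0],[0,0,0]],[0,[0.15,0,0],[0,0,0]],[0,[0.15,0,0],[0,0,0]],[0,[0.1,0,0],[0,0,0]],[0,[0.1,0,0],[0,0,0]],[0,[0.1,0,0],[0,0,0]],[0,[0,0,0],[0,0,0]]])

```text
t: 8.3
position: [478.1, -18.0, 53.6]
orientation: [0.599, 0.801, 0.001, 0.001]
contact_force: [2.0, -5.6, 7.2]
finger_gap: 0.005
finger_force: 3.9
```

```bash
python3 -c "
from h import *
st(); snap('wrist','w4')
cv2.imwrite('pics/c5.png',cv2.imread('pics/w4.png'))"
```

```text
t 8.3 pos [478.1 -18.   53.6] q [-0.64  0.41  0.65  2.21 -0.41  0.64  0.6 ] sx 0.9 sy 7.4 tip z 42.58274519544136 F [ 2.  -5.6  7.2] gap 0.004530765965803434
[[-0.283, 0.959, 0.003], [0.959, 0.283, -0.001], [-0.001, 0.003, -1.0]]
```

View pics/c5.png

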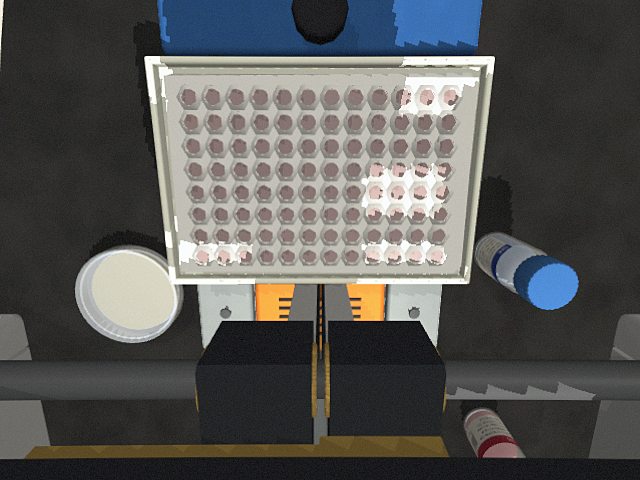

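The carriage front (row 57) has reached the blue stop (row 52), and the fingers are now sliding on the paddle (rear rim row went from 268 to 283). I'll push on to the face to seat it firmly.

Emit:
send_rows(rows=[[0,[0.15,0,0.03],[0,0,0]],[0,[0.15,0,0],[0,0,0]],[0,[0.15,0,0],[0,0,0]],[0,[0.1,0,0],[0,0,0]],[0,[0.1,0,0],[0,0,0]],[0,[0.1,0,0],[0,0,0]],[0,[0,0,0],[0,0,0]],[0,[0,0,0],[0,0,0]]])

```text
t: 9.35
position: [477.4, -15.6, 53.4]
orientation: [0.6, 0.8, -0.0, 0.004]
contact_force: [11.8, -36.6, -6.2]
finger_gap: 0.004
finger_force: 22.6
```

```bash
python3 -c "
from h import *
st()
d=np.array([-.2778,.9607])
for n,f,u,v,z in[('front','w4',320,58,67),('rear','w4',320,283,67),('stop','w4',250,52,51.6)]:
    p=pt(f,u,v,z); print(n,p.round(1),(p[:2]-[479.25,-25.29])@d)"
```

```text
t 9.35 pos [477.4 -15.6  53.4] q [-0.65  0.41  0.66  2.21 -0.41  0.64  0.58] sx 0.9 sy 9.8 tip z 42.42208265386335 F [ 11.8 -36.6  -6.2] gap 0.003977965759292661
[[-0.28, 0.96, 0.007], [0.96, 0.28, -0.006], [-0.008, 0.005, -1.0]]
front [447.5  83.1  67. ] 112.92068013388734
rear [474.   -6.3  67. ] 19.721625698180546
stop [417.5  79.9  51.6] 118.24261228980586
```

Emit:
send_rows(rows=[[0,[-0.2,0,0],[0,0,0]],[0,[-0.1,0,0],[0,0,0]],[0,[0,0,0],[0,0,0]],[0,[0,0,0],[0,0,0]],[0,[0,0,0],[0,0,0]],[0,[0,0,0],[0,0,0]],[0,[0,0,0],[0,0,0]],[0,[0,0,0],[0,0,0]]])

```text
t: 10.35
position: [477.5, -15.8, 53.4]
orientation: [0.599, 0.801, 0.0, 0.003]
contact_force: [5.9, -18.8, 1.0]
finger_gap: 0.005
finger_force: 12.3
```

Emit:
send_rows(rows=[[0,[-0.1,0,0],[0,0,0]],[0,[-0.08,0,0],[0,0,0]],[0,[0,0,0],[0,0,0]],[0,[0,0,0],[0,0,0]],[0,[0,0,-0.4],[0,0,0]],[0,[0,0,-0.6],[0,0,0]],[0,[-0.1,0,-0.8],[0,0,0]],[0,[-0.1,0,-1.5],[0,0,0]]])

```text
t: 11.35
position: [476.3, -16.7, 86.0]
orientation: [0.598, 0.801, -0.0, -0.0]
contact_force: [-0.2, 0.9, 0.4]
finger_gap: 0.002
finger_force: 0.0
```

Emit:
send_rows(rows=[[0,[-0.5,0,-2],[0,0,0]],[0,[-1,0,-3],[0,0,0]],[0,[-1,0,-3],[0,0,0]],[0,[-2,0,-3],[0,0,0]],[0,[-2,0,-2],[0,0,0]],[0,[-1,0,0],[0,0,0]],[0,[0,0,0],[0,0,0]],[0,[0,0,0],[0,0,0]]])

```text
t: 12.35
position: [497.2, -87.8, 214.7]
orientation: [0.598, 0.801, -0.0, -0.001]
contact_force: [-0.3, 0.2, -0.5]
finger_gap: 0.003
finger_force: 0.0
```

```bash
python3 -c "
from h import *
st(); snap('wrist','w5')
cv2.imwrite('pics/c6.png',cv2.imread('pics/w5.png'))"
```

```text
t 12.35 pos [497.2 -87.8 214.7] q [-0.69  0.19  0.85  2.02 -0.17  1.01  0.52] sx -0.2 sy -65.1 tip z 203.6747975433634 F [-0.3  0.2 -0.5] gap 0.0030425795827099624
[[-0.284, 0.959, -0.001], [0.959, 0.284, -0.0], [0.0, -0.001, -1.0]]
```

View pics/c6.png

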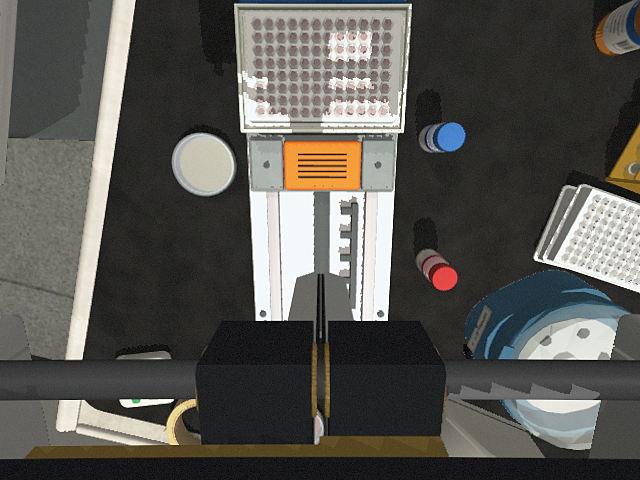

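The paddle is visible at (322,165), the plate is in its nest, and the carriage front is at the blue stop at the top of the picture. I'll check the paddle height.

```bash
python3 -c "
from h import *
d=np.array([-.2778,.9607]);f=lambda p:(p.round(1),((p[:2]-[479.25,-25.29])@d).round(1))
for u,v in[(295,165),(350,165),(322,185),(260,155),(385,155),(322,70)]: print(u,v,f(pt('w5',u,v)))
print('front',f(pt('w5',322,4,67)),'rear',f(pt('w5',322,132,67)))"
```

```text
295 165 (array([458.8, -40.8,  48.9]), np.float64(-9.2))
350 165 (array([506.4, -26.6,  49.7]), np.float64(-8.8))
322 185 (array([487.3, -50.9,  49.7]), np.float64(-26.9))
260 155 (array([424.7, -42.1,  37.6]), np.float64(-1.0))
385 155 (array([535.9,  -9. ,  37. ]), np.float64(-0.1))
322 70 (array([460.9,  37.2,  73.4]), np.float64(65.1))
front (array([447.3,  82.6,  67. ]), np.float64(112.5)) rear (array([474.1,  -7.1,  67. ]), np.float64(18.9))
```

The paddle is up at 49.7 mm, 12 mm above the cheeks, so the carriage is locked. Its front is still at the stop (112.5 mm along the shuttle).

```bash
python3 -c "
from rig import manip
print(manip.close_job())"
```

```text
the job is handed in; nothing more can be done
None
```

The carriage is against the blue end stop and locked there with the paddle sprung up, the plate is still in its nest, nothing round the shuttle was seen to move, and the job was handed in at about 12.5 s.

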